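# Put the food-processor discs away on their carrying rod

### The arm

A 6-joint arm with a two-finger parallel gripper is mounted at the origin on the work surface; the furniture and walls round the work are solid. World frame = base frame: x ahead of the robot, y to its left, z up, the work surface at z = 0. Lengths are in mm, angles in degrees, forces in N, time in s.
With the tool pointing down it reaches from about 250 to 800 mm from the base axis. Payload 3.9 kg.
Tool frame: the origin (TCP) lies at the centre of the arm's flange, where the gripper is bolted on; the fingertips stand 173 mm ahead of it and the grasp point (between the pads) lies ahead of it (ctrl.grip_point_offset is the z of the grasp point in the tool frame, in mm); z points along the fingers, y is the line along which they close (so a half turn about z gives the same grasp; the last joint's range is limited). The gripper opens to 85 mm and grips with 20 to 120 N. Pads are 22 mm wide; open, the fingers measure 114 mm over their backs; the gripper's body (76 mm by 85 mm) begins 54 mm behind the grasp point. The pads swing forward as they close: fully open they stand 13 mm farther back than shut.
Start: joints at [68.01, 14.897, -7.913, 67.191, 0, 90], TCP at [196.579, 486.798, 404.704] pointing down, gripper open.
Joint ranges: [-159.42, 159.42], [-47.68, 98.78], [-73.54, 78.23], [-108.79, 121.32], [-90, 84.71], [-180, 180]. Speed limits (degrees/s): [147.25, 147.25, 180, 180, 180, 180].

### API

Orientations are given as a 3x3 rotation matrix whose columns are the frame's x, y, z axes.
In Python, from workcell import monitor, imaging, close_job, ctrl gives the robot as it stands.
- The arm moves only by the shell command python3 -m inch 'ROWS'. ROWS is a JSON object of lists of equal length, an entry for each row: "grip": the opening, from 0 (shut) to 1 (fully open); "slide": the shift along the tool's x, y, z in m, a list of three; "turn": the turn about the tool's z in degrees. In form: {"grip": [grip, ...], "slide": [[x, y, z], ...], "turn": [turn, ...]}. A call has exactly 5 rows; each row is the pose to reach, as a shift and turn from the pose commanded when the call began, along the tool's axes at that moment; what a row does not reach only later rows make up. A row lasts 1/10 s, in which the tool goes at most 50 mm and 8.59 degrees, less where a joint would pass 70% of its speed; a pose out of reach is approached as far as the arm can. A call with a gripper value outside its range is refused whole. The fingers move at their own pace and stop on an object; the grip force is fixed at half the most. Time passes only in rows, so rows that repeat a pose let the fingers close, or fill a call up. It gives the time, the measured TCP pose, the force, the opening and the grip force at its end, in the units of the state.
- monitor.observe(): the state, without advancing time (a new reading comes with each control period).
- imaging.capture(name): name is "scene" or "top"; returns a dict with "color" (420x560x3 uint8, red, green, blue), "fx", "fy", "cx", "cy" (pixels), "rvec" (rotation vector, rad) and "tvec" (3), from world to camera coordinates, as OpenCV has them. Camera axes: x right, y down, z forward; pixel columns grow to the right and rows downward; lengths in mm; the calibration is good to about 2 mm. A picture is of the moment at which its call begins. There is no depth.
- close_job(): hands the job in; it is judged then, once.
The state is a dict: "t": time; "joints": joint angles; "qvel": joint speeds; "joint_efforts": joint torques, N m; "eef_pos": TCP position; "tcp_rot": TCP orientation; "force": force on the tool from outside, world axes, zero at the start; "moment": the same for the moment, N m; "grip_width": opening from 0.0 (shut) to 1.0 (fully open); "grip_force": force on a finger pad.
Only numpy, scipy, OpenCV 4.12 (cv2) and the standard library are available. Lean on these libraries where they do the work, as an engineer would, in place of code of your own. Each camera call takes 0.05 s, during which the arm holds its last target. There are 200 camera calls.

### The job

The three washed food-processor discs are dry: take the wooden-handled rod out of its caddy and push it through the middle holes of all three discs where they stand in the drying rack. Lift them out together on the rod and lay the rod back in the caddy's two dips, with the discs hanging between the end frames. Do not let a disc drop onto the worktop, and leave the other things where they are.

Things in the scene. Friction and masses are not known exactly. Their poses are not given: they have to be found in the camera images.
- rod_handle (a point): Centre of the wooden handle of the loose carrying rod (232 mm long, 110 g), on the rod's axis. Handle: brown bar 84 mm long, 22 mm wide (y), 26 mm high (z); grip it across the 22 mm. x points along the rod to its tip. The rod starts level in the caddy's two dips, its handle overhanging one end. It balances about 75 mm ahead of this point.
- rod_mid (a point): Middle of the rod's bare shaft, on its axis, 109 mm ahead of the handle centre. Same axes. The shaft is round steel, 8 mm thick, from 64 mm behind this point (where a steel collar 32 mm across ends it before the handle) to 64 mm ahead (where the end bead begins). Over the caddy's centre when the rod is home.
- rod_tip (a point): Very tip of the rod, on its axis, 186 mm ahead of the handle centre: front of a round steel bead 13 mm thick. Same axes.
- rack: Wire drying rack on a white drip tray, 116 x 104 mm, fixed. Origin: centre of its underside, on the worktop; x is the discs' common axis, level. Discs stand at x = -22, 0, +22 mm (each can lean or shift 2 mm), centres 60 mm up, y = 0, between wire prongs at y = +-33 mm that are 72 mm high. From either end the way along x is clear above z = 20 mm for 25 mm either side of y = 0.
- caddy: Caddy, fixed: pale wood base 150 x 104 mm, 14 mm high, with a wire frame 100 mm high at x = -54 and at x = +54 mm. Origin: centre of its underside, on the worktop; x runs from frame to frame. Each frame top has a V dip at y = 0, 38 mm wide, 21 mm deep; the shaft lies in both, axis 85 mm up, collar outside one frame and bead outside the other (7 mm play each way). Discs hang clear of the base.
- disc_slicing: Slicing disc: two long blades, white hub. Loose steel food-processor disc, 97 mm across, 3 mm thick, with a plastic hub 40 mm across and 12 mm thick that has a round 24 mm hole right through; about 60 g. Origin: centre of the hole; x is its axis. Starts on edge in one of the rack's three slots (which one changes).
- disc_grating: Fine grating disc: many small round bumps, grey hub. Loose steel food-processor disc, 97 mm across, 3 mm thick, with a plastic hub 40 mm across and 12 mm thick that has a round 24 mm hole right through; about 60 g. Origin: centre of the hole; x is its axis. Starts on edge in one of the rack's three slots (which one changes).
- disc_shredding: Shredding disc: oblong slots, black hub. Loose steel food-processor disc, 97 mm across, 3 mm thick, with a plastic hub 40 mm across and 12 mm thick that has a round 24 mm hole right through; about 60 g. Origin: centre of the hole; x is its axis. Starts on edge in one of the rack's three slots (which one changes).
- nut_tin: Bystander: tin with a black lid, 120 mm across, 132 mm high. Origin: centre of its underside.
- spice_jar: Bystander: spice jar with a dark cap, 41 mm across, 105 mm high. Origin: centre of its underside.
- mug: Bystander: white mug with green dots, 78 x 114 mm, 93 mm high. Origin: centre of its underside.
- timer: Bystander: red and white egg timer, 64 mm across, 53 mm high. Origin: centre of its underside.
- onion: Bystander: brown onion, 68 mm across. Origin: its underside.
Things that resemble listed ones, but are neither listed nor needed, are in the scene too. Leave any purple look-alike of the part that bears rod_handle alone.

How it is judged (in metres and radians):
On the way, in this order (a step that is already met when the one before it is completed fails the run):
1. the rod has been taken out of the caddy (its shaft well clear of both dips) (distance between rod_mid and caddy above 0.13 m), for 0.1 s.
2. the rod is through all three discs while they stand in the rack (x of disc_slicing in the frame of rod_handle between 0.048 and 0.172 m and y of disc_slicing in the frame of rod_handle between -0.0115 and 0.0115 m and z of disc_slicing in the frame of rod_handle between -0.0115 and 0.0115 m and x of disc_grating in the frame of rod_handle between 0.048 and 0.172 m and y of disc_grating in the frame of rod_handle between -0.0115 and 0.0115 m and z of disc_grating in the frame of rod_handle between -0.0115 and 0.0115 m and x of disc_shredding in the frame of rod_handle between 0.048 and 0.172 m and y of disc_shredding in the frame of rod_handle between -0.0115 and 0.0115 m and z of disc_shredding in the frame of rod_handle between -0.0115 and 0.0115 m and z of disc_slicing in the frame of rack between 0.05 and 0.072 m and y of disc_slicing in the frame of rack between -0.012 and 0.012 m and x of disc_slicing in the frame of rack between -0.045 and 0.045 m and z of disc_grating in the frame of rack between 0.05 and 0.072 m and y of disc_grating in the frame of rack between -0.012 and 0.012 m and x of disc_grating in the frame of rack between -0.045 and 0.045 m and z of disc_shredding in the frame of rack between 0.05 and 0.072 m and y of disc_shredding in the frame of rack between -0.012 and 0.012 m and x of disc_shredding in the frame of rack between -0.045 and 0.045 m), for 0.1 s.
3. all three discs are lifted clear of the rack together, hanging on the rod (x of disc_slicing in the frame of rod_handle between 0.048 and 0.172 m and y of disc_slicing in the frame of rod_handle between -0.0115 and 0.0115 m and z of disc_slicing in the frame of rod_handle between -0.0115 and 0.0115 m and x of disc_grating in the frame of rod_handle between 0.048 and 0.172 m and y of disc_grating in the frame of rod_handle between -0.0115 and 0.0115 m and z of disc_grating in the frame of rod_handle between -0.0115 and 0.0115 m and x of disc_shredding in the frame of rod_handle between 0.048 and 0.172 m and y of disc_shredding in the frame of rod_handle between -0.0115 and 0.0115 m and z of disc_shredding in the frame of rod_handle between -0.0115 and 0.0115 m and z of each of disc_slicing, disc_grating, disc_shredding in the frame of rack above 0.122 m), for 0.2 s.
At the end, for the whole second after the job is handed in: The rod lies level in both dips of the caddy (mid-shaft within 10.5 mm lengthwise and 5 mm sideways of the caddy centre, axis 81 to 89.5 mm above the worktop, within 0.07 rad of the caddy axis, either way round); all three discs hang still on its shaft between the end frames (x of rod_mid in the frame of caddy between -0.0105 and 0.0105 m and y of rod_mid in the frame of caddy between -0.005 and 0.005 m and z of rod_mid in the frame of caddy between 0.081 and 0.0895 m and angle between the x axis of rod_mid and the x axis of caddy, either way round below 0.07 rad and x of disc_slicing in the frame of rod_handle between 0.048 and 0.172 m and y of disc_slicing in the frame of rod_handle between -0.0115 and 0.0115 m and z of disc_slicing in the frame of rod_handle between -0.0115 and 0.0115 m and x of disc_grating in the frame of rod_handle between 0.048 and 0.172 m and y of disc_grating in the frame of rod_handle between -0.0115 and 0.0115 m and z of disc_grating in the frame of rod_handle between -0.0115 and 0.0115 m and x of disc_shredding in the frame of rod_handle between 0.048 and 0.172 m and y of disc_shredding in the frame of rod_handle between -0.0115 and 0.0115 m and z of disc_shredding in the frame of rod_handle between -0.0115 and 0.0115 m and x of disc_slicing in the frame of caddy between -0.051 and 0.051 m and x of disc_grating in the frame of caddy between -0.051 and 0.051 m and x of disc_shredding in the frame of caddy between -0.051 and 0.051 m and linear speed of each of disc_slicing, disc_grating, disc_shredding below 0.03 m/s and angular speed of each of disc_slicing, disc_grating, disc_shredding below 0.6 rad/s); the robot touches nothing.
It fails at once if a disc is dropped or set down on the worktop (its centre lower than 52 mm) (height (world z) of any of disc_slicing, disc_grating, disc_shredding below 0.052 m).
It fails at once if the tin, the spice jar, the mug, the egg timer or the onion is pushed from its place by more than 30 mm (distance of any of nut_tin, spice_jar, mug, timer, onion from where it was at the start of the episode above 0.03 m).
It also fails if it takes over 64 s, if anything falls off the work surface, if the arm or the gripper's body presses on something with over 40 N, if the wrist force passes 120 N, or if a joint passes its speed limit or range.

## Working session

There is one attempt and no reset: what is moved stays moved. The work goes in short steps, Python scripts to look and compute and a shell command to move; the robot and the scene stay as the last step left them, time stands still between calls to the robot, and variables do not carry over. Pictures are saved under pics/ and viewed, at most 10 in all, crops included, and the job is handed in when it is done.

```bash
mkdir -p pics; python3 - <<'E'
from workcell import monitor, imaging, ctrl
import cv2
for n in("scene","top"):
    d=imaging.capture(n); cv2.imwrite(f"pics/{n}0.png",cv2.cvtColor(d["color"],cv2.COLOR_RGB2BGR))
    print(n,d["fx"],d["cx"],d["cy"],d["rvec"],d["tvec"])
s=monitor.observe();print(s["t"],s["eef_pos"],s["tcp_rot"],s["grip_width"],ctrl.grip_point_offset)
E
```

```text
scene 415.34285740633754 279.3453936659037 207.51773512436412 [ 2.11606397 -1.05034915  0.46931899] [-257.08155076  387.35576103 1058.35164504]
top 503.81072410795065 274.549571015221 214.6858414768986 [ 2.0471262  -2.17104707  0.22701191] [  95.96681097  550.74619187 1481.5624714 ]
0.1 [196.45887777 486.53436212 403.96104489] [[-9.27266260e-01  3.74401959e-01 -6.75817036e-04]
 [ 3.74402568e-01  9.27264894e-01 -1.59150295e-03]
 [ 3.07995885e-05 -1.72877463e-03 -9.99998505e-01]] 1.0065397170423924 154.70000000000002
```

View pics/scene0.png

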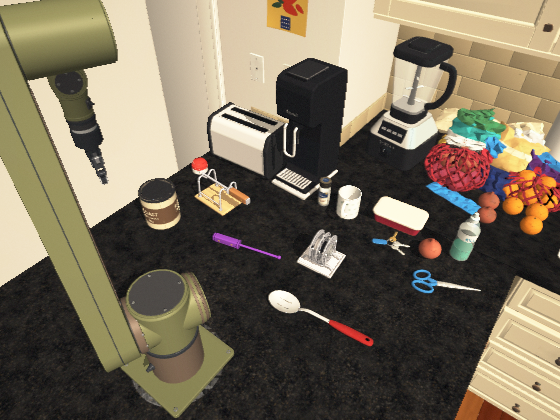

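View pics/top0.png

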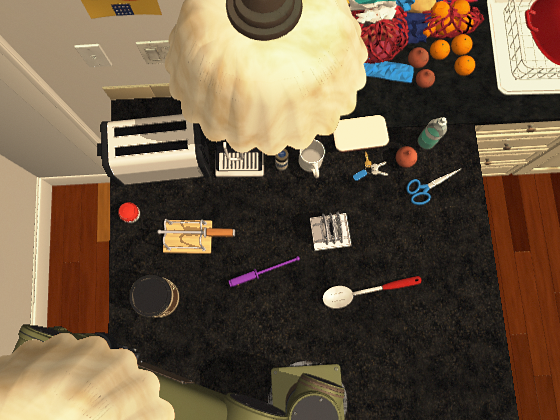

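The scene view shows the caddy with the brown-handled rod at (220,195) and the rack at (322,252). In the top view the caddy is at (188,236), the brown handle at (220,233) and the rack at (331,231). There are two rod candidates: the brown handle in the caddy, and the purple one at top (263,272), which is the look-alike to leave alone. The brown one fits the description, and I'll confirm it with an enlarged crop.

```bash
python3 - <<'E'
import cv2,numpy as np
a=cv2.imread("pics/top0.png");b=cv2.imread("pics/scene0.png")
r=lambda i,x,y,w,h:cv2.resize(i[y:y+h,x:x+w],(400,300),interpolation=cv2.INTER_CUBIC)
# scale 5 : 80x60
cv2.imwrite("pics/crop0.png",np.vstack([np.hstack([r(a,155,205,80,60),r(a,290,200,80,60)]),np.hstack([r(b,180,155,80,60),r(b,285,220,80,60)])]))
E
```

```text
(no output)
```

View pics/crop0.png

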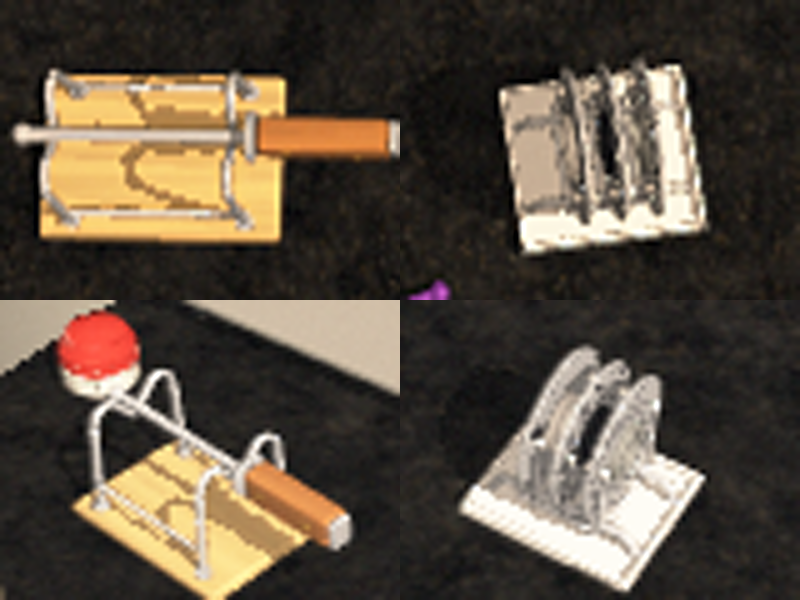

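Crop confirms it: the brown handle (top 206–234, 232) lies in the caddy with the bead at (158,232), pointing left. The rack tray corners are at top (310,218), (346,213), (351,246) and (315,251). Next I'll fit poses.

```bash
cat > h.py <<'E'
import numpy as np,cv2
from scipy.optimize import least_squares
C={"scene":(415.34285740633754,279.3453936659037,207.51773512436412,[2.11606397,-1.05034915,.46931899],[-257.08155076,387.35576103,1058.35164504]),
"top":(503.81072410795065,274.549571015221,214.6858414768986,[2.0471262,-2.17104707,.22701191],[95.96681097,550.74619187,1481.5624714])}
def proj(n,P):
    f,cx,cy,r,t=C[n]
    K=np.array([[f,0,cx],[0,f,cy],[0,0,1.]])
    return cv2.projectPoints(np.asarray(P,float).reshape(-1,1,3),np.array(r),np.array(t),K,None)[0].reshape(-1,2)
def onz(n,p,z):
    g=least_squares(lambda q:(proj(n,[[q[0],q[1],z]])-p).ravel(),[500,0],x_scale=100);return g.x
def tri(pt,ps):
    return least_squares(lambda q:np.r_[(proj("top",[q])-pt).ravel(),(proj("scene",[q])-ps).ravel()],[500,100,60],x_scale=100)
def place(pose,P):  # x,y,yaw
    c,s=np.cos(pose[2]),np.sin(pose[2]);P=np.asarray(P,float)
    return np.c_[pose[0]+c*P[:,0]-s*P[:,1],pose[1]+s*P[:,0]+c*P[:,1],P[:,2]]
E
python3 - <<'E'
from h import *
print("caddy corners z14",[onz("top",p,14).round(1) for p in [(165.6,220),(212.2,220.4),(211.8,253.4),(163,253)]])
print("rack corners z8",[onz("top",p,8).round(1) for p in [(310,217.6),(346.4,212.8),(351.4,246.4),(315,251)]])
print("rack scene z0",[onz("scene",p,4).round(1) for p in [(297,262),(346,255),(330.6,278)]])
print("bead z85",onz("top",(157.8,231.6),85),onz("scene",(201,174),85))
print("collar",onz("top",(205,232.2),85), "handle ends",onz("top",(206.4,232),85),onz("top",(234,232.6),85),onz("scene",(248.4,201),85))
E
```

```text
caddy corners z14 [array([568.3, 406.2]), array([558.4, 259.8]), array([454.1, 264.4]), array([464.3, 415.5])]
rack corners z8 [array([550.4, -48.1]), array([ 559.1, -164.1]), array([ 451.3, -170.2]), array([443.6, -55.9])]
rack scene z0 [array([443.1, -56.5]), array([ 560.7, -163.3]), array([ 453.6, -172.6])]
bead z85 [518.86595688 414.75138124] [509.95293236 414.08246065]
collar [508.71993483 273.99882425] handle ends [509.07925872 269.807273  ] [502.39810491 187.61851661] [502.00078648 186.1400316 ]
```

```bash
python3 - <<'E'
import cv2,numpy as np
a=cv2.imread("pics/top0.png");b=cv2.imread("pics/scene0.png")
cv2.imwrite("pics/crop1.png",np.hstack([cv2.resize(a[200:260,305:355],(500,600),interpolation=cv2.INTER_LINEAR)[:, :400] if 0 else cv2.resize(a[200:260,306:356],(400,480),interpolation=cv2.INTER_LINEAR),cv2.resize(b[225:285,297:347],(400,480),interpolation=cv2.INTER_LINEAR)]))
E
```

```text
(no output)
```

View pics/crop1.png

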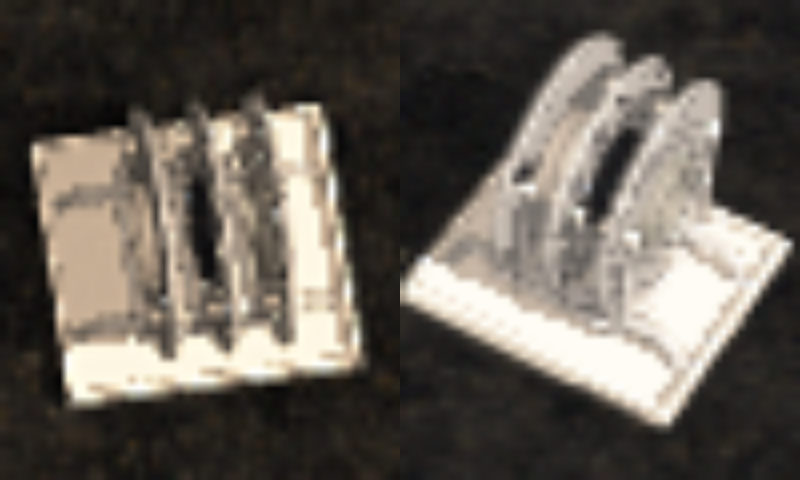

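The crop shows the three discs with hubs pale (left), black (middle) and grey (right). The tray corners match the 116×104 size, centred near (501,-110), with the axis about 4° off world y. The caddy centre is about (511,336) and the rod points along +y, so I can insert from the rack's −y side without turning the rod round.

```bash
cat >> h.py <<'E'
def go(x,y,z,yaw,u=None):
    """print slide (m, tool axes) + turn to bring the grip point to x,y,z with tool x at yaw deg"""
    from workcell import monitor
    s=monitor.observe();R=np.array(s["tcp_rot"]);p=np.array(s["eef_pos"])
    d=R.T@(np.array([x,y,z+154.7])-p)
    t=np.degrees(np.arctan2(R[1,0],R[0,0]))-yaw
    print("t",round(s["t"],2),"grip at",(p-[0,0,154.7]).round(1),"yaw",round(np.degrees(np.arctan2(R[1,0],R[0,0])),2),"slide",(d/1000).round(4),"turn",round((t+180)%360-180,2),"F",np.round(s["force"],1),"w",round(s["grip_width"],3),round(s["grip_force"],1),"j6",round(s["joints"][5],1))
E
python3 -m inch '{"grip":[1,1,1,0.8,0.6],"slide":[[-0.04,-0.012,0],[-0.08,-0.024,0],[-0.12,-0.036,0],[-0.16,-0.048,0],[-0.2,-0.06,0]],"turn":[8,16,24,32,40]}'
python3 -c "
from h import *
go(505,243,160,86.1)"
```

```text
t: 0.6
eef_pos: [360.5, 355.0, 404.3]
tcp_rot: [[-0.465, 0.885, -0.001], [0.885, 0.465, -0.001], [-0.0, -0.001, -1.0]]
force: [0.1, 0.2, -0.1]
grip_width: 0.691
grip_force: 0.0
t 0.6 grip at [360.5 355.  249.6] yaw 117.7 slide [-0.1663  0.076   0.0896] turn 31.6 F [ 0.1  0.2 -0.1] w 0.691 0.0 j6 106.9
```

```bash

python3 -m inch '{"grip":[0.6,0.6,0.6,0.6,0.6],"slide":[[-0.042,0.019,0.02],[-0.083,0.038,0.04],[-0.125,0.057,0.06],[-0.166,0.076,0.09],[-0.166,0.076,0.09]],"turn":[8,16,24,31.6,31.6]}'
python3 - <<'E'
from h import *
from workcell import imaging
go(505,243,85,86.1)
o=[]
for n,(x,y) in (("top",(150,195)),("scene",(180,130))):
    d=imaging.capture(n)["color"][y:y+80,x:x+100,::-1];o.append(cv2.resize(d,(400,320)))
cv2.imwrite("pics/g1.png",np.hstack(o))
E
```

```text
t: 1.1
eef_pos: [506.5, 242.1, 310.8]
tcp_rot: [[0.07, 0.998, -0.004], [0.998, -0.07, -0.004], [-0.004, -0.004, -1.0]]
force: [-0.8, -0.2, 0.2]
grip_width: 0.601
grip_force: 0.0
t 1.1 grip at [506.5 242.1 156.1] yaw 86.01 slide [ 0.0011 -0.0013  0.0711] turn -0.09 F [-0.8 -0.2  0.2] w 0.601 0.0 j6 119.6
```

View pics/g1.png

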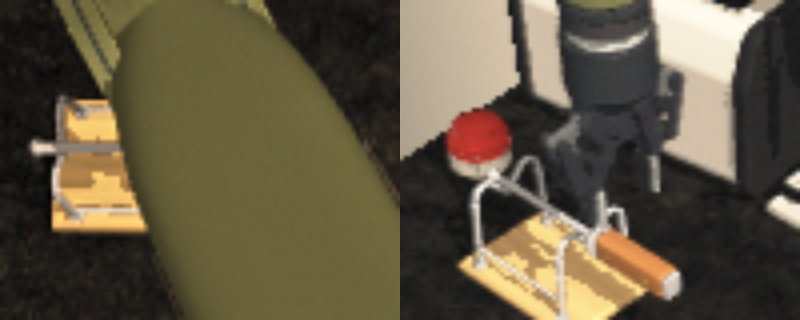

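The picture shows the open fingers straddling the handle line above it (scene crop (600,210)); the top view is hidden by the arm. Descending and closing.

```bash

python3 -m inch '{"grip":[0.6,0.6,0.6,0.6,0.6],"slide":[[0.001,-0.001,0.02],[0.001,-0.001,0.04],[0.001,-0.001,0.06],[0.001,-0.001,0.071],[0.001,-0.001,0.071]],"turn":[0,0,0,0,0]}'
python3 -m inch '{"grip":[0.3,0,0,0,0],"slide":[[0,0,0],[0,0,0],[0,0,0],[0,0,0],[0,0,0]],"turn":[0,0,0,0,0]}'
python3 -c "
from h import *
go(505,243,85,86.1)"
```

```text
t: 1.7
eef_pos: [502.3, 247.1, 243.0]
tcp_rot: [[0.06, 0.998, -0.002], [0.998, -0.06, -0.001], [-0.001, -0.002, -1.0]]
force: [-0.8, 1.0, 0.4]
grip_width: 0.597
grip_force: 0.0
t: 2.2
eef_pos: [505.0, 247.0, 245.1]
tcp_rot: [[0.063, 0.998, 0.004], [0.998, -0.063, 0.002], [0.002, 0.004, -1.0]]
force: [3.4, 0.2, 4.2]
grip_width: 0.243
grip_force: 59.9
t 2.2 grip at [505.  247.   90.4] yaw 86.39 slide [-0.004   0.0002  0.0054] turn 0.29 F [3.4 0.2 4.2] w 0.243 59.9 j6 119.7
```

```bash

python3 -m inch '{"grip":[0,0,0,0,0],"slide":[[0,0,0],[0,0,-0.02],[0,0,-0.05],[0,0,-0.08],[0,0,-0.115]],"turn":[0,0,0,0,0]}'
python3 -m inch '{"grip":[0,0,0,0,0],"slide":[[0,0,0],[0,0,0],[0,0,0],[0,0,0],[0,0,0]],"turn":[0,0,0,0,0]}'
python3 - <<'E'
from h import *
from workcell import imaging
go(505,243,200,86.1)
o=[]
for n,(x,y) in (("top",(130,185)),("scene",(180,100))):
    d=imaging.capture(n)["color"][y:y+100,x:x+100,::-1];o.append(cv2.resize(d,(400,400),interpolation=cv2.INTER_CUBIC))
cv2.imwrite("pics/g2.png",np.hstack(o))
E
```

```text
t: 2.7
eef_pos: [501.7, 245.6, 357.5]
tcp_rot: [[0.062, 0.998, -0.007], [0.998, -0.062, -0.003], [-0.004, -0.007, -1.0]]
force: [0.8, 0.9, -1.3]
grip_width: 0.244
grip_force: 59.0
t: 3.2
eef_pos: [503.1, 246.3, 357.2]
tcp_rot: [[0.062, 0.998, -0.003], [0.998, -0.062, -0.001], [-0.002, -0.003, -1.0]]
force: [0.6, 0.5, -0.9]
grip_width: 0.244
grip_force: 59.1
t 3.2 grip at [503.1 246.3 202.5] yaw 86.42 slide [-0.0031  0.0021  0.0025] turn 0.32 F [ 0.6  0.5 -0.9] w 0.244 59.1 j6 119.7
```

View pics/g2.png

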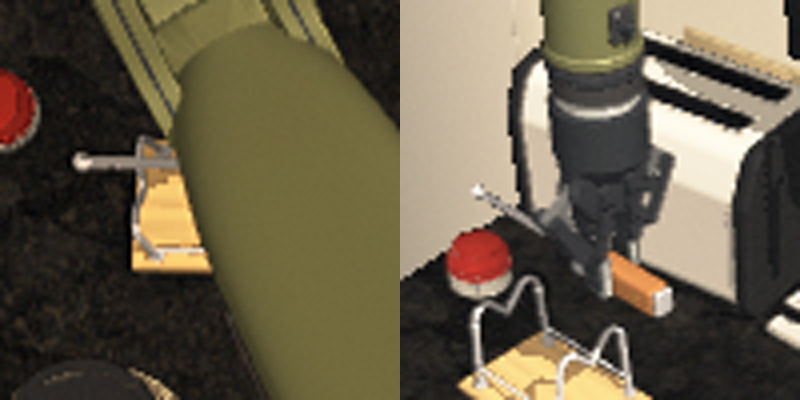

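The rod is held, with the bead at top (150.5,225) and scene (199.5,147.5). Triangulating the tip relative to the grip point.

```bash
python3 - <<'E'
from h import *
g=tri((150.5,225),(199.5,147.5));print(g.x,g.fun)
g=tri((157.8,231.6),(201,174));print("home bead",g.x,g.fun)
# handle end in scene
print(proj("scene",[[503.1-.062*57-0,246.3-57,202.5]]))
# rack fit: tray corners both views, unknown h
def f(p):
    t=place(p[:3],[(58,-52,p[3]),(58,52,p[3]),(-58,52,p[3]),(-58,-52,p[3])])
    a=proj("top",t)-np.array([(310,217.6),(346.4,212.8),(351.4,246.4),(315,251)])
    return a.ravel()
for yaw in(1.64,):
  r=least_squares(f,[501,-110,yaw,5]);print(r.x,np.degrees(r.x[2]),r.fun.round(2))
# predicted discs' rim ends in top at z60 & hub centres
for dx in(22,0,-22):
  P=place([501.5,-109.8,np.radians(94)],[(dx,48.5,60),(dx,-48.5,60),(dx,0,108.5)])
  print(dx,proj("top",P).round(1).tolist(),proj("scene",P).round(1)[2])
E
```

```text
[516.84548115 409.14117469 196.87127768] [-3.16230650e-05  4.14242107e-05  6.31502579e-05 -9.58921723e-06]
home bead [517.96231978 417.76183624  79.0153102 ] [-0.54041464  0.71037404  1.05865016 -0.16006306]
[[245.47788803 172.96041207]]
[ 1.09810770e+04 -7.29422752e+03  1.23732254e+00 -6.03868244e+04] 70.89335916435783 [ 20.36  13.83 -16.25  19.42 -20.35 -13.93  16.26 -19.32]
22 [[327.8, 245.3], [323.0, 214.1], [326.9, 226.6]] [317.8 232.6]
0 [[335.0, 244.3], [330.1, 213.2], [334.3, 225.6]] [324.3 235.5]
-22 [[342.2, 243.4], [337.3, 212.3], [341.7, 224.7]] [330.9 238.5]
```

```bash
python3 - <<'E'
from h import *
go(516.4,-323.3,200,94)
def f(p):
    t=place(p[:3],[(58,-52,p[3]),(-58,-52,p[3]),(-58,52,p[3]),(58,52,p[3])])
    a=proj("top",t)-np.array([(310,217.6),(346.4,212.8),(351.4,246.4),(315,251)])
    b=proj("top",place(p[:3],[(22,48.5,60),(22,-48.5,60),(0,48.5,60),(0,-48.5,60),(-22,48.5,60),(-22,-48.5,60)]))-np.array([(327.3,244.4),(323.3,214),(334.5,243.8),(330.6,213.5),(341.9,242.9),(337.9,212.3)])
    return np.r_[a.ravel(),b.ravel(),(p[3]-6)/5]
r=least_squares(f,[501,-110,1.64,5]);print(r.x,np.degrees(r.x[2]),r.fun.round(2))
E
python3 -m inch '{"grip":[0,0,0,0,0],"slide":[[-0.02,0,0],[-0.05,0,0],[-0.09,0,0],[-0.13,0,0],[-0.17,0,0]],"turn":[0,0,0,0,0]}'
python3 -m inch '{"grip":[0,0,0,0,0],"slide":[[-0.04,0,0],[-0.08,0,0],[-0.12,0,0],[-0.16,0,0],[-0.2,0,0]],"turn":[-1,-2,-4,-6,-7.6]}'
python3 -c "
from h import *
go(516.4,-323.3,200,94)"
```

```text
t 3.3 grip at [503.4 246.4 203.1] yaw 86.41 slide [-0.5677  0.0486  0.0035] turn -7.59 F [ 0.9  0.1 -1.5] w 0.243 59.1 j6 119.7
[ 501.99847645 -109.87644997    1.62979191    5.57918287] 93.38019790783216 [ 0.21  0.12  0.14  0.69  0.04 -0.6  -0.39 -0.86  0.31  0.64 -0.11 -0.18
  0.34  0.39 -0.27 -0.51  0.16  0.44 -0.44 -0.14 -0.08]
t: 3.8
eef_pos: [492.7, 75.5, 358.5]
tcp_rot: [[0.062, 0.998, -0.0], [0.998, -0.062, -0.0], [-0.0, -0.0, -1.0]]
force: [1.1, 0.8, -0.8]
grip_width: 0.241
grip_force: 59.1
t: 4.3
eef_pos: [480.2, -124.4, 358.7]
tcp_rot: [[-0.071, 0.997, 0.0], [0.997, 0.071, 0.0], [0.0, 0.0, -1.0]]
force: [0.9, -0.4, -2.3]
grip_width: 0.244
grip_force: 59.1
t 4.3 grip at [ 480.2 -124.4  204. ] yaw 94.09 slide [-0.201  0.022  0.004] turn 0.09 F [ 0.9 -0.4 -2.3] w 0.244 59.1 j6 71.4
```

```bash

python3 -m inch '{"grip":[0,0,0,0,0],"slide":[[-0.04,0.005,0],[-0.08,0.01,0],[-0.12,0.015,0],[-0.16,0.02,0],[-0.2,0.022,0]],"turn":[0,0,0,0,0]}'
python3 -m inch '{"grip":[0,0,0,0,0],"slide":[[0,0,0],[0,0,0.03],[0,0,0.06],[0,0,0.09],[0,0,0.12]],"turn":[0,0,0,0,0]}'
python3 -m inch '{"grip":[0,0,0,0,0],"slide":[[0,0,0.02],[0,0,0.02],[0,0,0.02],[0,0,0.02],[0,0,0.02]],"turn":[0,0,0,0,0]}' >/dev/null
python3 - <<'E'
from h import *
from workcell import imaging
go(516,-323.3,60,93.7)
o=[]
for n,(x,y) in (("top",(310,185)),("scene",(290,215))):
    c=imaging.capture(n)["color"][:,:,::-1];cv2.imwrite(f"pics/full_{n}2.png",c)
    o.append(cv2.resize(c[y:y+90,x:x+80],(400,450),interpolation=cv2.INTER_CUBIC))
cv2.imwrite("pics/g3.png",np.hstack(o))
E
```

```text
t: 4.8
eef_pos: [516.7, -322.5, 358.4]
tcp_rot: [[-0.07, 0.998, 0.0], [0.998, 0.07, 0.0], [0.0, 0.0, -1.0]]
force: [1.0, 0.2, -0.8]
grip_width: 0.247
grip_force: 59.1
t: 5.3
eef_pos: [516.2, -320.1, 237.5]
tcp_rot: [[-0.07, 0.998, -0.0], [0.998, 0.07, 0.0], [0.0, -0.0, -1.0]]
force: [0.7, -0.2, -1.3]
grip_width: 0.244
grip_force: 59.1
t 5.8 grip at [ 517.2 -321.1   65.7] yaw 94.02 slide [-0.0021 -0.0013  0.0057] turn 0.32 F [-0.1  0.2 -0.2] w 0.246 59.0 j6 54.1
```

View pics/g3.png

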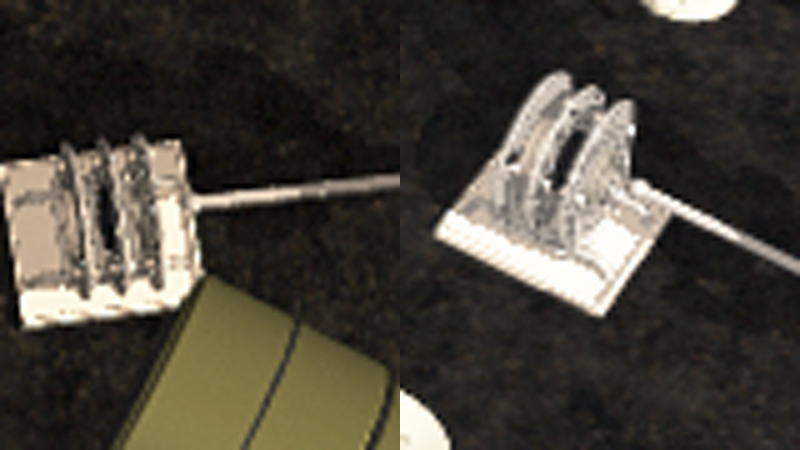

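Both views show the bead just outside the last disc: top (348,225.6), scene (338,252.4). I'll fit the shaft line to subpixel accuracy in both views and compare it with the rack axis.

```bash
python3 - <<'E'
from h import *
def band(n,cols,f,w):
    g=cv2.imread(f"pics/full_{n}2.png").max(2).astype(float);o=[]
    for c in cols:
        v=f(c);r=np.arange(int(v-w),int(v+w)+2);x=np.clip(g[r,c]-90,0,None)
        if x.sum()>80:o.append((c,(r*x).sum()/x.sum()))
    o=np.array(o);p=np.polyfit(o[:,0],o[:,1],1);e=o[:,1]-np.polyval(p,o[:,0]);o=o[abs(e)<.6];return o
T=band("top",range(353,389),lambda c:225.3-(c-350)*.11,4)
S=band("scene",range(345,370),lambda c:253+(c-339)*.53,4)
# shaft line: p0 at s=90 ahead of grip (x,z), yaw, pitch ; y by param
g=np.array([517.2,-321.1,65.7])
def line(q,s):
    s=np.asarray(s)[:,None];return g+np.array([q[0],0,q[1]])+s*np.array([np.cos(q[2])*np.cos(q[3]),np.sin(q[2])*np.cos(q[3]),np.sin(q[3])])
ss=np.linspace(20,160,40)
def res(q,off=None):
    L=line(q,ss);a=proj("top",L);b=proj("scene",L);i=np.argsort(b[:,0]);j=np.argsort(a[:,0])
    return np.r_[np.interp(T[:,0],a[j,0],a[j,1])-T[:,1],np.interp(S[:,0],b[i,0],b[i,1])-S[:,1]]
r=least_squares(res,[0,0,np.radians(94),0],x_scale=[1,1,.01,.01]);q=r.x
print("offset",q[:2],"yaw,pitch",np.degrees(q[2:]),"rms",np.sqrt((r.fun**2).mean()),len(T),len(S))
q0=[0,0,np.radians(94.02),0];e=res(q0);print("nominal mean res top,scene",e[:len(T)].mean(),e[len(T):].mean())
print("bead pred fit",[proj(n,line(q,[163])).round(1) for n in("top","scene")],"bead 3D",line(q,[163]), "nominal",line(q0,[163]))
# scene disc silhouettes: predicted
for dx in(22,0,-22):
  a=np.linspace(0,2*np.pi,200);P=place([502,-109.9,np.radians(93.7)],np.c_[0*a+dx,48.5*np.cos(a),60+48.5*np.sin(a)])
  b=proj("scene",P);t=proj("top",P);print(dx,"scene top pt",b[b[:,1].argmin()].round(1),"right pt",b[b[:,0].argmax()].round(1),"top-view v range",t[t[:,1].argmin()].round(1),t[t[:,1].argmax()].round(1))
print("hub axis",[proj(n,place([502,-109.9,np.radians(93.7)],[(-28,0,60)])).round(1) for n in("top","scene")])
E
```

```text
offset [  2.50198908 -11.52291718] yaw,pitch [93.51005303  1.5217908 ] rms 0.1358151338993858 35 25
nominal mean res top,scene 0.5855030241681846 -1.1672864809379404
bead pred fit [array([[348.2, 225.2]]), array([[338.1, 252.6]])] bead 3D [[ 509.72605068 -158.46315907   58.50589619]] nominal [[ 505.77293634 -158.5010387    65.7       ]]
22 scene top pt [322.7 228.9] right pt [324.6 232.2] top-view v range [323.5 213.5] [327.4 245.3]
0 scene top pt [329.1 231.8] right pt [330.8 235.1] top-view v range [330.6 212.6] [334.6 244.4]
-22 scene top pt [335.5 234.7] right pt [337.1 237.7] top-view v range [337.8 211.8] [341.8 243.5]
hub axis [array([[341.7, 227.4]]), array([[331.3, 250.3]])]
```

```bash
python3 - <<'E'
import cv2
a=cv2.imread("pics/full_scene2.png")
cv2.imwrite("pics/g4.png",cv2.resize(a[225:280,300:350],(500,550),interpolation=cv2.INTER_LINEAR))
E
```

```text
(no output)
```

View pics/g4.png

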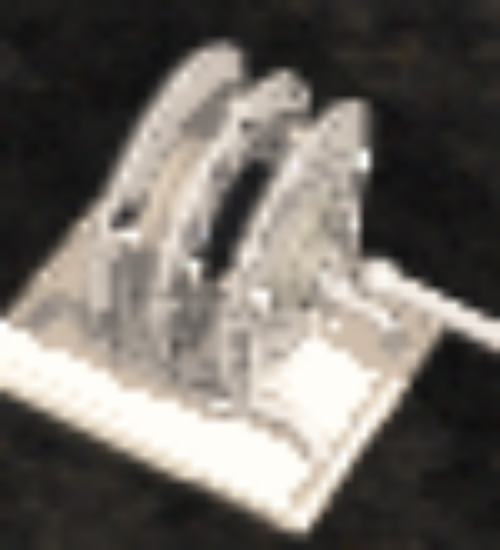

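The disc rims match the model to about 0.5 px in both views. The bead is about 4 mm too far in +x and about 1.5–2 mm low, so I'll correct that and then insert slowly while watching force.

```bash

python3 -m inch '{"grip":[0,0,0,0,0],"slide":[[0,-0.002,-0.001],[0,-0.004,-0.002],[0,-0.004,-0.002],[0,-0.004,-0.002],[0,-0.004,-0.002]],"turn":[0,0,0,0,0]}'|grep -E "eef|force"
python3 -m inch '{"grip":[0,0,0,0,0],"slide":[[0.005,0,0],[0.01,0,0],[0.015,0,0],[0.02,0,0],[0.025,0,0]],"turn":[0,0,0,0,0]}'|grep -E "eef|force"
python3 - <<'E'
from h import *
from workcell import imaging
go(516,-323.3,60,93.7)
o=[]
for n,(x,y) in (("top",(310,185)),("scene",(290,215))):
    c=imaging.capture(n)["color"][:,:,::-1];cv2.imwrite(f"pics/full_{n}2.png",c)
    o.append(cv2.resize(c[y:y+75,x:x+50],(400,600),interpolation=cv2.INTER_CUBIC))
cv2.imwrite("pics/g5.png",np.hstack(o))
E
```

```text
eef_pos: [512.4, -321.1, 220.7]
force: [-0.3, 0.1, -0.9]
grip_force: 59.0
eef_pos: [510.7, -295.5, 220.7]
force: [-0.4, -0.0, -1.3]
grip_force: 59.0
t 6.9 grip at [ 510.7 -295.5   66. ] yaw 94.03 slide [-0.0281  0.0033  0.006 ] turn 0.33 F [-0.4 -0.  -1.3] w 0.245 59.0 j6 55.9
```

View pics/g5.png

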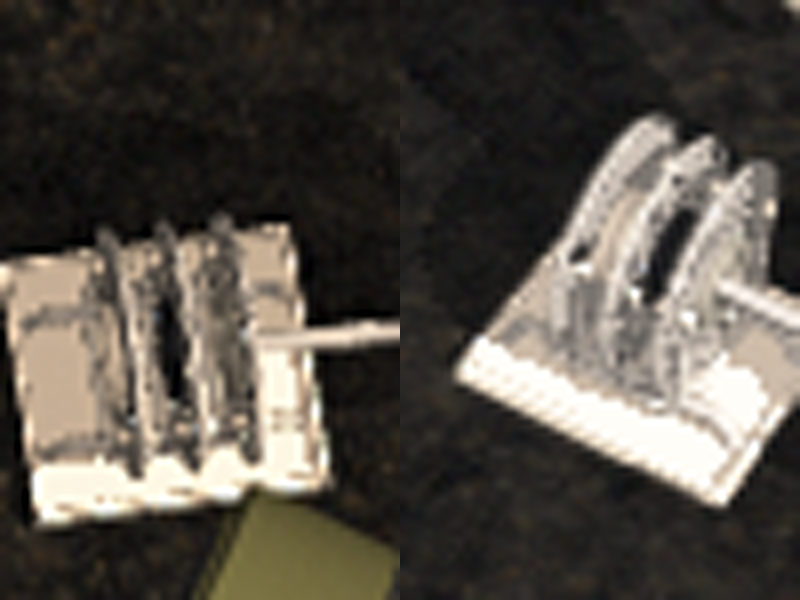

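The bead is now at top (342.2,227.2), right on the axis (227.4). In the scene view it is at (330.6,250.6), about 0.6 px low, so I'll raise it 1.5 mm and push in.

```bash

python3 -m inch '{"grip":[0,0,0,0,0],"slide":[[0,0,-0.0015],[0.006,0,-0.0015],[0.012,0,-0.0015],[0.018,0,-0.0015],[0.024,0,-0.0015]],"turn":[0,0,0,0,0]}'|grep -E "eef|force"
python3 -m inch '{"grip":[0,0,0,0,0],"slide":[[0.005,0,0],[0.01,0,0],[0.015,0,0],[0.02,0,0],[0.024,0,0]],"turn":[0,0,0,0,0]}'|grep -E "eef|force"
python3 - <<'E'
from h import *
from workcell import imaging
go(516,-323.3,60,93.7)
o=[]
for n,(x,y) in (("top",(310,185)),("scene",(290,215))):
    c=imaging.capture(n)["color"][:,:,::-1];cv2.imwrite(f"pics/full_{n}3.png",c)
    o.append(cv2.resize(c[y:y+75,x:x+50],(400,600),interpolation=cv2.INTER_CUBIC))
cv2.imwrite("pics/g6.png",np.hstack(o))
E
```

```text
eef_pos: [508.9, -271.6, 222.1]
force: [0.7, 1.1, -1.5]
grip_force: 59.0
eef_pos: [507.3, -247.8, 222.2]
force: [1.0, 0.5, -0.1]
grip_force: 59.0
t 8.0 grip at [ 507.3 -247.8   67.5] yaw 94.02 slide [-0.0759  0.0034  0.0075] turn 0.32 F [ 1.   0.5 -0.1] w 0.248 59.0 j6 59.9
```

View pics/g6.png

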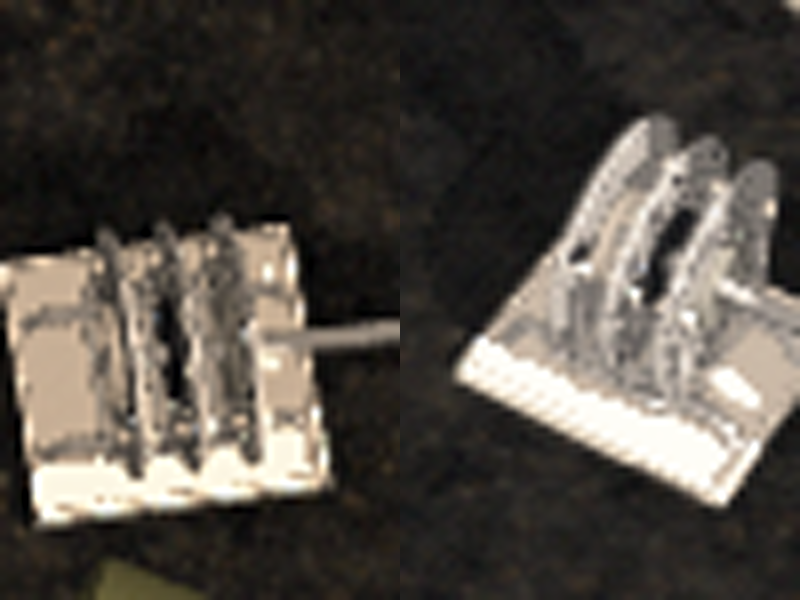

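The tip has passed through with forces around 1 N and the discs have not moved. The bead should now be at the far disc, so I'll push the remaining ~44 mm and start lifting slowly.

```bash

python3 -m inch '{"grip":[0,0,0,0,0],"slide":[[0.005,0,0],[0.01,0,0],[0.015,0,0],[0.02,0,0],[0.025,0,0]],"turn":[0,0,0,0,0]}'|grep -E "eef|force"
python3 -m inch '{"grip":[0,0,0,0,0],"slide":[[0.005,0,0],[0.01,0,0],[0.015,0,0],[0.02,0,0],[0.02,0,0]],"turn":[0,0,0,0,0]}'|grep -E "eef|force"
cat >> h.py <<'E'
def shaft(n,img,cols,f,w):
    g=img.max(2).astype(float);o=[]
    for c in cols:
        v=f(c);r=np.arange(int(v-w),int(v+w)+2);x=np.clip(g[r,c]-90,0,None)
        if x.sum()>80:o.append((c,(r*x).sum()/x.sum()))
    return np.array(o)
E
python3 - <<'E'
from h import *
from workcell import imaging
go(508,-202,60,93.7)
u=np.array([np.cos(np.radians(93.7)),np.sin(np.radians(93.7)),0])
from workcell import monitor
g=np.array(monitor.observe()["eef_pos"])-[0,0,160.5]
for n in("top","scene"):
    c=imaging.capture(n)["color"];cv2.imwrite(f"pics/full_{n}4.png",c[:,:,::-1])
    ref=cv2.imread(f"pics/{n}0.png")
    d=cv2.absdiff(ref,c[:,:,::-1]).max(2)
    B=proj(n,[g+163*u,g+169*u])
    x,y=B[0].round().astype(int);print(n,"bead pred",B[0].round(1));
    print(c.max(2)[y-4:y+5,x-7:x+8]); 
    print("diff",d[y-4:y+5,x-7:x+8])
E
```

```text
eef_pos: [505.5, -222.8, 222.2]
force: [-0.9, 0.5, -0.7]
grip_force: 59.0
eef_pos: [504.0, -202.7, 222.2]
force: [0.2, -1.1, -0.6]
grip_force: 59.0
t 9.1 grip at [ 504.  -202.7   67.5] yaw 94.06 slide [0.0004 0.004  0.0075] turn 0.36 F [ 0.2 -1.1 -0.6] w 0.241 59.0 j6 64.0
top bead pred [309.8 232.5]
[[ 29  27  17  19  21  23  16   8 147 176 200 199 199 199 202]
 [ 25  28  25  34  24  17  13   0  71 189 203 203 202 205 169]
 [ 27  27  26  34  19  82 173 206  87 187 146 138 140 144 138]
 [ 26  23  24  22  48 149 215 241 209 229 230 146 142 142 138]
 [ 21  23  23  16  52 159 224 245 221 222 230 138 151 148 142]
 [ 23  27  18  13  25 106 197 231  97 198 164 190 195 194 193]
 [ 19  22  19  18  17  39  81  99  12 165 181 199 200 199 199]
 [ 22  22  13  19  13  16  27  22  11 130 189 200 200 199 199]
 [ 17  20  19  15  17  22  34  18  12  69 195 200 199 197 197]]
diff [[  3   4   6   4   4   6   4   3   4   1   1   1   1   1   4]
 [  7   3   5   5   4   4   5  10   4   1   4   4   2   7  28]
 [  6   2   4   5   5  59 154 185  31  31  55  60  58  53  59]
 [  3   4   5   3  22 128 192 224 15
[... 813 characters left out ...]

 [ 25  25  26  22  25  27  27  28  22  21  22  40  94 158 163]
 [ 22  27  30  34  30  30  23  25  20  22  20  17  26  42 102]]
diff [[  9  12   7  10  15   2   3   3   9   4  11   3  15  10  10]
 [ 12  13  13   4   3  24  87 126   8   5   3   3   6   1  11]
 [ 11   4   4   5  34 137 219 229 223   3   5   2   8   2   5]
 [  3   4   4   5  63 176 226 236 217 138  16   2   4   1   3]
 [  3   2   5   2  18 103 208 218 213 223 211  77  17   4   2]
 [  2   2   9   5   1  13  43  70 111 187 138 143 125  80  11]
 [  5   3   8  10   5   3   5  11   9  18  72 136 147 137 124]
 [  4   2   5   1   1   5   7   7   2   2   4  18  67 130 142]
 [  2   3   3   4   0   1   3   3   8   1   5   4   5  18  63]]
```

The bead is seen beyond the far disc at the predicted place (top 309.5,232; scene 302.5,236.3), so the rod is through all three discs. Lifting gently.

```bash
cat >> h.py <<'E'
def bead(dz=-6,yaw=None,off=163,save=None):
    from workcell import imaging,monitor
    s=monitor.observe();R=np.array(s["tcp_rot"]);u=R[:,0]
    g=np.array(s["eef_pos"])-[0,0,154.7-dz];o={}
    for n in("top","scene"):
        c=imaging.capture(n)["color"]
        if save:cv2.imwrite(f"pics/{save}_{n}.png",c[:,:,::-1])
        x,y=proj(n,[g+off*u])[0].round().astype(int);r=7
        w=c[y-r:y+r+1,x-r:x+r+1].min(2).astype(float)
        m=cv2.GaussianBlur(w,(0,0),1.3);k=np.unravel_index(m.argmax(),m.shape)
        yy,xx=np.mgrid[-r:r+1,-r:r+1];q=np.clip(w-100,0,None)*(((yy-yy[k])**2+(xx-xx[k])**2)<10)
        o[n]=(x+(q*xx).sum()/q.sum(),y+(q*yy).sum()/q.sum());print(n,"pred",(x,y),"seen",np.round(o[n],1))
    t=tri(o["top"],o["scene"]);d=R.T@(t.x-np.array(s["eef_pos"])+[0,0,154.7])
    print("bead 3D",t.x.round(1),"res",t.fun.round(2),"in tool (x,y,z from grip)",d.round(1))
E
python3 -m inch '{"grip":[0,0,0,0,0],"slide":[[0,0,-0.003],[0,0,-0.008],[0,0,-0.014],[0,0,-0.02],[0,0,-0.025]],"turn":[0,0,0,0,0]}'|grep -E "eef|force"
python3 -m inch '{"grip":[0,0,0,0,0],"slide":[[0,0,0],[0,0,0],[0,0,0],[0,0,0],[0,0,0]],"turn":[0,0,0,0,0]}'|grep -E "eef|force"
python3 - <<'E'
from h import *
go(504,-202,170,94); bead(save="l1")
E
```

```text
eef_pos: [504.3, -203.5, 247.9]
force: [0.3, -0.3, -3.2]
grip_force: 58.8
eef_pos: [504.1, -203.3, 246.9]
force: [0.6, -1.1, -3.3]
grip_force: 58.8
t 10.2 grip at [ 504.1 -203.3   92.2] yaw 94.01 slide [ 0.0013 -0.     -0.0778] turn 0.01 F [ 0.6 -1.1 -3.3] w 0.247 58.8 j6 64.0
top pred (np.int64(311), np.int64(231)) seen [312.  230.1]
scene pred (np.int64(303), np.int64(232)) seen [303.7 231.8]
bead 3D [494.3 -43.8  89.1] res [-0.34  0.36  0.5  -0.1 ] in tool (x,y,z from grip) [159.8   1.4   3.1]
```

```bash

python3 -m inch '{"grip":[0,0,0,0,0],"slide":[[0,0,-0.008],[0,0,-0.018],[0,0,-0.028],[0,0,-0.038],[0,0,-0.048]],"turn":[0,0,0,0,0]}'|grep -E "eef|force"
python3 -m inch '{"grip":[0,0,0,0,0],"slide":[[0,0,-0.012],[0,0,-0.024],[0,0,-0.036],[0,0,-0.048],[0,0,-0.056]],"turn":[0,0,0,0,0]}'|grep -E "eef|force"
python3 -m inch '{"grip":[0,0,0,0,0],"slide":[[0,0,0],[0,0,0],[0,0,0],[0,0,0],[0,0,0]],"turn":[0,0,0,0,0]}'|grep -E "eef|force"
python3 - <<'E'
from h import *
go(505,245,200,86.4); bead(save="l2")
# blob of changed pixels in the rack area vs first picture
for n in("top","scene"):
    a=cv2.imread(f"pics/{n}0.png");b=cv2.imread(f"pics/l2_{n}.png")
    P=place([502,-109.9,np.radians(93.7)],[(x,0,z) for x in(22,0,-22) for z in(60,205,140)])
    print(n,[(tuple(p.round().astype(int).tolist()),b[int(p[1]),int(p[0])].tolist()) for p in proj(n,P)])
E
```

```text
eef_pos: [504.4, -203.4, 296.6]
force: [0.9, -0.6, -3.2]
grip_force: 59.4
eef_pos: [504.4, -203.4, 352.7]
force: [0.4, 0.1, -3.4]
grip_force: 59.4
eef_pos: [504.0, -203.3, 350.6]
force: [0.4, -0.1, -3.1]
grip_force: 59.3
t 11.8 grip at [ 504.  -203.3  195.9] yaw 94.01 slide [ 0.4471  0.0323 -0.0039] turn 7.61 F [ 0.4 -0.1 -3.1] w 0.245 59.3 j6 64.0
top pred (np.int64(313), np.int64(225)) seen [315. 231.]
scene pred (np.int64(305), np.int64(207)) seen [305.  207.1]
bead 3D [474.9 -46.8 206.1] res [ 1.23 -1.3  -1.82  0.35] in tool (x,y,z from grip) [158.2 -18.2 -10.1]
top [((325, 229), [164, 187, 209]), ((330, 220), [112, 124, 136]), ((328, 224), [139, 161, 185]), ((333, 228), [164, 188, 210]), ((338, 219), [89, 98, 108]), ((336, 223), [27, 29, 32]), ((340, 228), [107, 119, 131]), ((346, 218), [108, 121, 133]), ((343, 222), [86, 97, 107])]
scene [((317, 243), [164, 182, 199]), ((320, 209), [169, 181, 190]), ((319, 225), [186, 196, 207]), ((323, 246), [166, 180, 194]), ((327, 212), [110, 114, 120]), ((325, 228), [178, 189, 200]), ((330, 249), [151, 166, 182]), ((334, 215), [107, 111, 117]), ((332, 231), [113, 118, 125])]
```

```bash

python3 -m inch '{"grip":[0,0,0,0,0],"slide":[[0.003,0,0],[0.009,0.001,0],[0.018,0.001,0],[0.03,0.002,0],[0.045,0.003,0]],"turn":[0,0,0,0,0]}'|grep -E "eef|force"
python3 -m inch '{"grip":[0,0,0,0,0],"slide":[[0.016,0.001,0],[0.033,0.002,0],[0.051,0.003,0],[0.069,0.004,0],[0.087,0.006,0]],"turn":[0.4,1,1.6,2.2,2.8]}'|grep -E "eef|force"
python3 -m inch '{"grip":[0,0,0,0,0],"slide":[[0.018,0.001,0],[0.036,0.001,0],[0.054,0.001,0],[0.072,0.001,0],[0.09,0.002,0]],"turn":[0.6,1.2,1.8,2.4,2.8]}'|grep -E "eef|force"
python3 -m inch '{"grip":[0,0,0,0,0],"slide":[[0.018,0,0],[0.036,0,0],[0.054,0,0],[0.072,0,0],[0.09,0,0]],"turn":[0.4,0.8,1.2,1.6,2]}'|grep -E "eef|force"
python3 -c "
from h import *
go(503.1,246.3,200,86.4)"
```

```text
eef_pos: [504.0, -157.1, 351.2]
force: [0.2, -0.9, -3.4]
grip_force: 59.4
eef_pos: [503.5, -69.2, 351.3]
force: [1.2, -0.4, -3.0]
grip_force: 59.4
eef_pos: [503.3, 20.8, 351.3]
force: [0.4, -0.5, -3.6]
grip_force: 59.4
eef_pos: [505.7, 110.7, 351.2]
force: [0.1, -0.2, -3.0]
grip_force: 59.4
t 13.9 grip at [505.7 110.7 196.5] yaw 86.45 slide [ 0.1352 -0.011  -0.0034] turn 0.05 F [ 0.1 -0.2 -3. ] w 0.244 59.4 j6 105.9
```

```bash

python3 -m inch '{"grip":[0,0,0,0,0],"slide":[[0.018,-0.001,0],[0.036,-0.003,0],[0.054,-0.004,0],[0.071,-0.006,0],[0.087,-0.007,0]],"turn":[0,0,0,0,0]}'|grep -E "eef|force"
python3 -m inch '{"grip":[0,0,0,0,0],"slide":[[0.014,-0.001,0],[0.026,-0.002,0],[0.036,-0.003,0],[0.043,-0.004,0],[0.048,-0.004,0]],"turn":[0,0,0,0,0]}'|grep -E "eef|force"
python3 -m inch '{"grip":[0,0,0,0,0],"slide":[[0,0,0],[0,0,0],[0,0,0],[0,0,0],[0,0,0]],"turn":[0,0,0,0,0]}'|grep -E "eef|force"
python3 -c "
from h import *
go(503.1,246.3,200,86.4);bead(save='c1')"
```

```text
eef_pos: [504.0, 197.9, 351.2]
force: [0.9, -0.0, -3.0]
grip_force: 59.4
eef_pos: [503.9, 244.9, 351.1]
force: [0.3, -0.8, -2.9]
grip_force: 59.4
eef_pos: [504.1, 244.0, 351.3]
force: [0.2, 0.8, -3.2]
grip_force: 59.4
t 15.4 grip at [504.1 244.  196.6] yaw 86.38 slide [ 0.0022 -0.0011 -0.0034] turn -0.02 F [ 0.2  0.8 -3.2] w 0.24 59.4 j6 119.5
top pred (np.int64(152), np.int64(226)) seen [151.9 225.5]
scene pred (np.int64(200), np.int64(150)) seen [203.  150.1]
bead 3D [520.7 405.9 184.6] res [ 0.79 -1.03 -1.57  0.24] in tool (x,y,z from grip) [162.6   6.3  12. ]
```

```bash
python3 - <<'E'
from h import *
g=np.array([504.1,244.,196.6]);u=np.array([np.cos(np.radians(86.4)),np.sin(np.radians(86.4)),0]);v=np.array([-u[1],u[0],0])
b=cv2.GaussianBlur(cv2.imread("pics/c1_scene.png"),(0,0),.7).astype(float);gx=np.abs(cv2.Sobel(b,-1,1,0)).max(2);gy=np.abs(cv2.Sobel(b,-1,0,1)).max(2);G=np.hypot(gx,gy).astype(np.float32)
a=np.linspace(np.radians(180),np.radians(360),60)
for rod_z in(-6,-3):
  sc=[]
  for s in range(-60,66,3):
    m=g+[0,0,rod_z-8]+2*v*0+(92+s)*u
    P=m+48.5*(np.cos(a)[:,None]*v+np.sin(a)[:,None]*[0,0,1])
    p=proj("scene",P).astype(np.float32);sc.append((s,int(cv2.remap(G,p[:,0].copy(),p[:,1].copy(),1).mean())))
  print(rod_z,sc)
m=g+[0,0,-6]
print("rod axis px",[(s,proj("scene",[m+(92+s)*u])[0].round().tolist(),proj("scene",[m+(92+s)*u-[0,0,56]])[0].round().tolist()) for s in(-64,-22,0,22,64)])
i=cv2.imread("pics/c1_scene.png").max(2)
print("rows 165-200, cols 196-244 /26 ");
for r in range(140,204,2):print(r,"".join("0123456789"[k//26] for k in i[r,190:250]))
E
```

```text
-6 [(-60, 152), (-57, 144), (-54, 136), (-51, 139), (-48, 141), (-45, 150), (-42, 153), (-39, 146), (-36, 130), (-33, 119), (-30, 123), (-27, 142), (-24, 167), (-21, 184), (-18, 184), (-15, 159), (-12, 127), (-9, 116), (-6, 117), (-3, 122), (0, 125), (3, 142), (6, 151), (9, 159), (12, 153), (15, 147), (18, 144), (21, 151), (24, 160), (27, 166), (30, 156), (33, 134), (36, 110), (39, 94), (42, 86), (45, 92), (48, 114), (51, 147), (54, 163), (57, 157), (60, 141), (63, 131)]
-3 [(-60, 144), (-57, 138), (-54, 132), (-51, 132), (-48, 137), (-45, 143), (-42, 140), (-39, 126), (-36, 112), (-33, 112), (-30, 129), (-27, 150), (-24, 159), (-21, 151), (-18, 134), (-15, 109), (-12, 95), (-9, 95), (-6, 101), (-3, 112), (0, 124), (3, 139), (6, 142), (9, 146), (12, 138), (15, 138), (18, 138), (21, 151), (24, 164), (27, 168), (30, 154), (33, 131), (36, 110), (39, 96), (42, 96), (45, 113), (48, 143), (51, 168), (54, 165), (57, 146), (60, 130), (63, 125)]
rod axis px [(-64, [227.0, 165.0], [229.0, 179.0]), (-22, [219.0, 160.0], [220.0, 174.0]), (0, [214.0, 158.0], [216.0, 171.0]), (22, [210.0, 155.0], 
[... 1466 characters left out ...]
01000001101111126741111111111113655511111111111111
184 100000014810010011101147665543441111111256113741111111111111
186 111111014820001001146667665556672562112561113761111111111111
188 111011113831111269996666666766658962468911112481111111111111
190 111101113861489999999999999967896666888476111483111111111111
192 111110002699899999999999999998956666666664364374111111111111
194 001111596688999899999999979999867997999999667378111111111111
196 111149996898779999899977999998999999999999996668311101111111
198 111111479999999799899867999998999999999999999978999311111001
200 111111111479999999679888999998889999999999999999999993111001
202 111111111111479999999799689998899999999999999999999831111111
```

```bash
python3 - <<'E'
from h import *
g=np.array([504.1,244.,192]);u=np.array([np.cos(np.radians(86.4)),np.sin(np.radians(86.4)),0]);v=np.array([-u[1],u[0],0])
print("top rim ends",[(s,proj("top",[g+[0,0,-8]+(92+s)*u+e*48.5*v for e in(1,-1)]).round(1).tolist()) for s in(0,22,30)])
d=cv2.absdiff(cv2.imread("pics/c1_top.png"),cv2.imread("pics/top0.png")).max(2)
print("TOP cols 145-190")
for r in range(204,250):print(r,"".join(".:#"[int(k>25)+int(k>70)] for k in d[r,145:190]))
d=cv2.absdiff(cv2.imread("pics/c1_scene.png"),cv2.imread("pics/scene0.png")).max(2)
print("SCENE cols 190-250")
for r in range(140,186):print(r,"".join(".:#"[int(k>25)+int(k>70)] for k in d[r,190:250]))
a=np.linspace(0,2*np.pi,100)
for s in(-22,0,22,30):
  p=proj("scene",g+[0,0,-8]+(92+s)*u+48.5*(np.cos(a)[:,None]*v+np.sin(a)[:,None]*[0,0,1]));print(s,"u",p[:,0].min().round(1),p[:,0].max().round(1),"v",p[:,1].min().round(1),p[:,1].max().round(1),"lowest at u",p[p[:,1].argmax(),0].round(1),"left at v",p[p[:,0].argmin(),1].round(1))
E
```

```text
top rim ends [(0, [[177.1, 244.0], [178.7, 209.9]]), (22, [[169.2, 244.0], [170.9, 209.8]]), (30, [[166.3, 244.0], [168.0, 209.8]])]
TOP cols 145-190
204 ....................####::####::::::#:::#####
205 ....................:####.#####::::::::#::###
206 .....................####:#####:::::::#######
207 .....................:####:#####:::::########
208 ......................##########::::::#######
209 ......................:####:####:::::::######
210 ......................:#####:##::::::::::#:##
211 ......................#:####::#:::::::::#####
212 ......................#:####::#:::::::#:#####
213 .....................:#::####:::::::::#:#####
214 .....................::::#####::::::::::#####
215 .....................#::::####::::::::::#####
216 .....................#:::::###:::::::##:#####
217 .....................#:::::#::::::::###:#####
218 .....................#:::::::::::::::#:######
219 ....................#:.:###.::::::###########
220 ....................#.##############::::##:::
221 ...................##:::.:##:#######::.######
222 ...................##:#::.:#:###########:::##

[... 3918 characters left out ...]
..........:####:#........................:######..
180 .....................:####:...........................##:...
181 .......................:####:..............:................
182 .........................:::##...........:###:..............
183 ..........................::###:........:##.................
184 ......................:##.::#####:......:#..................
185 ....................:####.##:###:##....:#:..................
-22 u 207.7 229.4 v 148.2 175.4 lowest at u 214.3 left at v 167.1
0 u 203.1 224.8 v 145.7 172.7 lowest at u 209.8 left at v 164.4
22 u 198.6 220.4 v 143.2 170.1 lowest at u 206.0 left at v 160.9
30 u 196.9 218.8 v 142.3 169.1 lowest at u 204.4 left at v 160.0
```

In the top view the visible disc rims end at u≈169.5 and 176.5 in row 242, matching positions +22 and 0 on the shaft (169.2 and 177.1). So the discs have not slid. Lowering into the caddy.

```bash

python3 -m inch '{"grip":[0,0,0,0,0],"slide":[[0.001,-0.001,0.005],[0.002,-0.001,0.013],[0.002,-0.001,0.023],[0.002,-0.001,0.033],[0.002,-0.001,0.043]],"turn":[0,0,0,0,0]}'|grep -E "eef|force"
python3 -m inch '{"grip":[0,0,0,0,0],"slide":[[0,0,0.01],[0,0,0.02],[0,0,0.029],[0,0,0.036],[0,0,0.042]],"turn":[0,0,0,0,0]}'|grep -E "eef|force"
python3 -m inch '{"grip":[0,0,0,0,0],"slide":[[0,0,0.004],[0,0,0.008],[0,0,0.011],[0,0,0.011],[0,0,0.011]],"turn":[0,0,0,0,0]}'|grep -E "eef|force"
python3 -c "
from h import *
go(503.1,246.3,90,86.4)"
```

```text
eef_pos: [502.9, 246.3, 306.9]
force: [0.6, 0.2, -3.8]
grip_force: 59.4
eef_pos: [503.1, 246.4, 265.5]
force: [-0.1, -0.1, -3.0]
grip_force: 59.4
eef_pos: [503.2, 246.5, 255.3]
force: [0.4, -0.2, -3.4]
grip_force: 59.4
t 17.0 grip at [503.2 246.5 100.6] yaw 86.41 slide [-0.0002 -0.0001  0.0106] turn 0.01 F [ 0.4 -0.2 -3.4] w 0.245 59.4 j6 119.7
```

Now the last ~10 mm in small steps, watching for contact.

```bash

for i in 1; do python3 -m inch '{"grip":[0,0,0,0,0],"slide":[[0,0,0.002],[0,0,0.004],[0,0,0.006],[0,0,0.006],[0,0,0.006]],"turn":[0,0,0,0,0]}'|grep -E "eef|force"; done
python3 -m inch '{"grip":[0,0,0,0,0],"slide":[[0,0,0.001],[0,0,0.002],[0,0,0.003],[0,0,0.003],[0,0,0.003]],"turn":[0,0,0,0,0]}'|grep -E "eef|force"
python3 -c "
from h import *
go(503.1,246.3,90,86.4);bead(save='d1')"
```

```text
eef_pos: [503.3, 246.5, 249.2]
force: [0.8, 0.5, -3.2]
grip_force: 59.4
eef_pos: [504.2, 246.7, 246.9]
force: [3.8, 0.4, 2.0]
grip_force: 60.1
t 18.0 grip at [504.2 246.7  92.2] yaw 86.39 slide [-0.0005 -0.001   0.0021] turn -0.01 F [3.8 0.4 2. ] w 0.247 60.1 j6 119.7
top pred (np.int64(160), np.int64(233)) seen [159.5 231.9]
scene pred (np.int64(203), np.int64(174)) seen [202.8 173.1]
bead 3D [516.7 409.9  87. ] res [-0.18  0.23  0.35 -0.05] in tool (x,y,z from grip) [163.7   2.3   5.4]
```

```bash

python3 -m inch '{"grip":[0,0,0,0,0],"slide":[[0,0.001,0],[0,0.002,0],[0,0.002,0.001],[0,0.002,0.002],[0,0.002,0.002]],"turn":[0,0,0,0,0]}'|grep -E "eef|force"
python3 -c "
from h import *
go(505,247,90,86.4);bead(save='d1')"
```

```text
eef_pos: [505.9, 246.5, 244.8]
force: [4.2, -0.3, 3.8]
grip_force: 60.6
t 18.6 grip at [505.9 246.5  90.1] yaw 86.39 slide [ 0.0005 -0.0009  0.0001] turn -0.01 F [ 4.2 -0.3  3.8] w 0.246 60.6 j6 119.6
top pred (np.int64(160), np.int64(232)) seen [160.2 231.5]
scene pred (np.int64(203), np.int64(174)) seen [202.7 173.1]
bead 3D [516.7 408.1  88.2] res [-0.37  0.49  0.72 -0.11] in tool (x,y,z from grip) [162.    0.6   2. ]
```

```bash

python3 -m inch '{"grip":[0,0,0,0,0],"slide":[[0,0.001,0],[0,0.002,0],[0,0.002,0],[0,0.002,0],[0,0.002,0]],"turn":[0,0,0,0,0]}'|grep -E "eef|force"
python3 -m inch '{"grip":[0,0,0,0,0],"slide":[[0,0,0],[0,0,0],[0,0,0],[0,0,0],[0,0,0]],"turn":[0,0,0,0,0]}'|grep -E "eef|force"
python3 -c "
from h import *
go(505,247,90,86.4);bead(save='d1')"
```

```text
eef_pos: [506.7, 246.3, 244.6]
force: [1.0, -0.0, 7.6]
grip_force: 60.9
eef_pos: [506.7, 246.4, 244.6]
force: [1.4, -0.0, 6.4]
grip_force: 60.9
t 19.7 grip at [506.7 246.4  89.9] yaw 86.44 slide [ 0.0005 -0.0017 -0.0001] turn 0.04 F [ 1.4 -0.   6.4] w 0.239 60.9 j6 119.5
top pred (np.int64(160), np.int64(232)) seen [160.2 231.5]
scene pred (np.int64(203), np.int64(174)) seen [202.7 173.1]
bead 3D [516.7 408.1  88.2] res [-0.36  0.48  0.71 -0.11] in tool (x,y,z from grip) [162.   -0.    1.8]
```

The rod is seated: the sideways force is nearly zero and the support force is up. Opening slowly, then retreating upward.

```bash

python3 -m inch '{"grip":[0.28,0.32,0.38,0.45,0.55],"slide":[[0,0,-0.001],[0,0,-0.001],[0,0,-0.001],[0,0,-0.001],[0,0,-0.001]],"turn":[0,0,0,0,0]}'|grep -E "eef|force|width"
python3 -m inch '{"grip":[0.6,0.6,0.6,0.6,0.6],"slide":[[0,0,0],[0,0,0],[0,0,0],[0,0,-0.005],[0,0,-0.015]],"turn":[0,0,0,0,0]}'|grep -E "eef|force|width"
python3 -m inch '{"grip":[0.6,0.6,0.6,0.6,0.6],"slide":[[0,0,-0.02],[0,0,-0.05],[0,0,-0.08],[0,0,-0.11],[0,0,-0.14]],"turn":[0,0,0,0,0]}'|grep -E "eef|force|width"
python3 -m inch '{"grip":[0.6,0.6,0.6,0.6,0.6],"slide":[[-0.04,0,0],[-0.08,0,0],[-0.12,0,0],[-0.16,0,0],[-0.2,0,0]],"turn":[0,0,0,0,0]}'|grep -E "eef|force|width"
python3 -m inch '{"grip":[0.6,0.6,0.6,0.6,0.6],"slide":[[-0.04,0,0],[-0.08,0,0],[-0.12,0,0],[-0.12,0,0],[-0.12,0,0]],"turn":[0,0,0,0,0]}'|grep -E "eef|force|width"
python3 - <<'E'
from h import *
from workcell import imaging
m=np.array([511.3,336.5,85]);u=np.array([np.cos(np.radians(86.1)),np.sin(np.radians(86.1)),0]);v=np.array([-u[1],u[0],0])
print("pred top: bead",proj("top",[m+71*u]),"handle ends",proj("top",[m-67*u,m-151*u]).round(1).tolist(),"rims",[(s,proj("top",[m+s*u+e*48.5*v-[0,0,8] for e in(1,-1)]).round(1).tolist()) for s in(-22,0,22)])
for n,x,y,w,h in(("top",150,212,90,48),("scene",190,165,70,45)):
    c=imaging.capture(n)["color"][:,:,::-1];cv2.imwrite(f"pics/e1_{n}.png",c);d=cv2.absdiff(c,cv2.imread(f"pics/{n}0.png")).max(2)
    print(n,x)
    for r in range(y,y+h):print(r,"".join(".:#"[int(k>30)+int(k>80)] for k in d[r,x:x+w]))
def ax(f):
    i=cv2.imread(f).astype(int);m_=((i[:,:,2]-i[:,:,0]>60)&(i[:,:,2]>100)).astype(np.uint8)
    m_[:224]=0;m_[242:]=0;m_[:,:214]=0;m_[:,240:]=0
    p=cv2.findNonZero(m_);return None if p is None else (len(p),p.mean(0),p.min(0),p.max(0),cv2.fitLine(p,2,0,.01,.01).ravel().round(3))
print(ax("pics/top0.png"));print(ax("pics/e1_top.png"))
E
```

```text
eef_pos: [506.7, 246.0, 244.7]
force: [0.1, 0.7, -0.3]
grip_width: 0.551
grip_force: 0.0
eef_pos: [506.8, 246.0, 260.1]
force: [-0.1, -0.2, -0.5]
grip_width: 0.597
grip_force: 0.0
eef_pos: [506.9, 246.1, 402.6]
force: [0.2, 0.7, -0.8]
grip_width: 0.602
grip_force: 0.0
eef_pos: [494.2, 45.1, 401.4]
force: [1.2, -0.3, -0.4]
grip_width: 0.599
grip_force: 0.0
eef_pos: [487.0, -73.9, 401.0]
force: [0.9, 0.3, 0.4]
grip_width: 0.594
grip_force: 0.0
pred top: bead [[160.29288005 232.35663537]] handle ends [[206.5, 232.8], [234.6, 233.0]] rims [(-22, [[191.1, 249.1], [192.6, 217.3]]), (0, [[183.8, 249.1], [185.3, 217.2]]), (22, [[176.4, 249.0], [178.0, 217.2]])]
top 150
212 ..........................................................................................
213 ..........................................................................................
214 ..........................................................................................
215 ..........................................................................................
216 .........................##:....:##.....:#....
[... 7192 characters left out ...]
......................
206 ......................................................................
207 ......................................................................
208 ......................................................................
209 ......................................................................
(142, array([[222.91549296, 231.97183099]]), array([[214, 228]], dtype=int32), array([[232, 236]], dtype=int32), array([9.98000e-01, 6.20000e-02, 2.22916e+02, 2.31972e+02], dtype=float32))
(148, array([[222.93918919, 231.91891892]]), array([[214, 228]], dtype=int32), array([[232, 236]], dtype=int32), array([9.96000e-01, 8.50000e-02, 2.22939e+02, 2.31919e+02], dtype=float32))
```

Rod is home to within a pixel, and the three discs hang at top u≈176, 183 and 191, between the frames. Quick check that the timer is unmoved and that everything is still, then hand in.

```bash
python3 - <<'E'
import cv2,numpy as np
from workcell import imaging
d=cv2.absdiff(cv2.imread("pics/e1_top.png"),cv2.imread("pics/top0.png")).max(2)
print("timer top diff px",(d[195:225,112:145]>40).sum())
s=cv2.absdiff(imaging.capture("scene")["color"][:,:,::-1],cv2.imread("pics/e1_scene.png")).max(2)
print("motion px",(s[150:210,180:260]>40).sum())
for n in("pics/e1_scene.png","pics/scene0.png"):print(cv2.imread(n)[168,192:206].tolist())
E
```

```text
timer top diff px 314
motion px 0
[[76, 88, 126], [43, 51, 164], [45, 54, 171], [68, 81, 182], [42, 52, 177], [42, 50, 179], [40, 49, 179], [42, 50, 180], [41, 50, 177], [43, 51, 172], [47, 58, 161], [39, 48, 165], [42, 47, 163], [50, 60, 170]]
[[78, 89, 132], [48, 58, 192], [60, 71, 219], [96, 116, 240], [52, 67, 236], [58, 70, 241], [59, 73, 245], [61, 76, 247], [61, 76, 248], [60, 75, 246], [63, 78, 235], [58, 72, 246], [62, 76, 244], [84, 103, 245]]
```

```bash
python3 -c "
from workcell import close_job
print(close_job())"
```

```text
the job is handed in; nothing more can be done
None
```

The rod is back in the caddy's dips with all three discs hanging between the end frames, no disc was dropped, the timer beside the caddy stayed put (the other bystanders were not checked at the end), and the job is handed in; no verdict was returned.

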